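# Lay away the checked tube, tilt the next one

## Task

We check sample tubes for clots by tilting them: first lay the short tube that lies loose on the bench flat into a free pair of notches of the white rest, its cap pointing the same way as that of the tube already lying there, and let go of it. Then draw the one tall tube straight up out of the metal block and, once it is clear, lean it over to about 45 degrees, cap end up. Finish while holding it still like that in the gripper, its lower end at least 15 cm above the bench, with the other tubes and things left where they were.

Things in the scene. Friction and masses are not known exactly. Their poses are not given: they have to be found in the camera images.
- loose_tube: the loose short capped sample tube, 68 mm long: body 12.8 mm in diameter, cap 16.2 mm in diameter from 51 to 68 mm above the bottom; 15 g. Origin at the centre of its bottom end, z axis along the tube to the cap. It lies on the bench between rest and block, pointing its cap away from the robot within 70 degrees to either side, axis 6 to 9 mm above the bench; it can roll if pushed.
- loose_cap (a point): point on the axis of the loose tube in the middle of its cap, 59.5 mm from the bottom end
- resting_tube: the tube already lying in the rest: short capped sample tube, 68 mm long: body 12.8 mm in diameter, cap 16.2 mm in diameter from 51 to 68 mm above the bottom; 15 g. Origin at the centre of its bottom end, z axis along the tube to the cap. It lies in the notch pair at y = +55 mm of the rest with its cap to the rest's +x. Leave it.
- tube_rest: white plastic rest, fixed to the bench, turned up to 0.4 rad: base plate 84 x 170 x 5 mm (x, y, z), origin at the centre of its underside. Two rails 5 mm thick, 24 mm high, run along y at x = -17 and +17 mm (29 mm between them for the fingers); each has 90 degree V notches at y = -55, 0 and +55 mm, 22 mm wide at the top, lowest point 13 mm above the bench. The pairs at 0 and -55 are free.
- notch_mid (a point): middle of the free notch pair at y = 0 of the rest, on the axis of a tube lying there, 22 mm above the bench; turned like the rest. A tube lies along x, its body (not its cap) on both rails: bottom end at x = -26.5 mm (4 mm either way does no harm), cap to +x beyond the rail.
- notch_right (a point): the same point of the other free notch pair, at y = -55 mm of the rest. A tall analyser cabinet stands behind the rest and the loose tube: its front is 0.63 m ahead of the robot base, between y = 0 and -0.37 m.
- tube_block: aluminium block 60 x 180 x 50 mm (x, y, z), fixed to the bench, turned up to 0.4 rad; origin at the centre of its underside. Three upright bores 16 mm in diameter in a row along y at -60, 0 and +60 mm, floor 10 mm above the bench; in each stands a tube with 1 to 2 mm of play to each side.
- tall_tube: the tall capped sample tube, 83 mm long, the only long one: body 12.6 mm in diameter, cap 16 mm in diameter from 66 to 83 mm above the bottom; 18 g. Origin at the centre of its bottom end, z axis along the tube to the cap. It stands in any of the three bores, bottom at 10 mm, cap from 76 to 93 mm above the bench (the short ones reach 78 mm). It clears the block after rising 40 mm.
- tall_cap (a point): point on the axis of the tall tube in the middle of its cap, 74.5 mm from the bottom end
- short_tube_a: a short capped sample tube, 68 mm long: body 12.8 mm in diameter, cap 16.2 mm in diameter from 51 to 68 mm above the bottom; 15 g. Origin at the centre of its bottom end, z axis along the tube to the cap. It stands upright in a bore of the block, top at 78 mm. Leave it.
- short_tube_b: a short capped sample tube, 68 mm long: body 12.8 mm in diameter, cap 16.2 mm in diameter from 51 to 68 mm above the bottom; 15 g. Origin at the centre of its bottom end, z axis along the tube to the cap. It stands upright in a bore of the block, top at 78 mm. Leave it.
- dropper: dropper bottle, 28 mm in diameter, 97 mm tall, upright behind the work; origin at the centre of its underside. Leave it.
- petri: petri dish, 90 mm in diameter, 15 mm tall, flat behind the work; origin at the centre of its underside. Leave it.

How it is judged:
By the outcome, as a careful person would: the job done as asked, in the order asked, and still so for the second after the job is handed in, while the arm keeps its last pose, push and grip.
It also fails if it takes over 50 s, if anything falls off the work surface, if the arm or the gripper's body presses on something with over 40 N, if the wrist force passes 120 N, or if a joint passes its speed limit or range.

## Robot

A 6-joint arm with a two-finger parallel gripper is mounted at the origin on a cart in front of the work surface, level with it; the furniture and walls round the work are solid. World frame = base frame: x ahead of the robot, y to its left, z up, the work surface at z = 0. Lengths are in m, angles in rad, forces in N, time in s.
With the tool pointing down it reaches from about 0.3 to 1 m from the base axis. Payload 5.1 kg.
Tool frame: the origin (TCP) lies at the very end of the fingers, on their centre line; the grasp point (between the pads) lies 19 mm behind it (env.grip_depth is the distance from the TCP to the grasp point, in m); z points along the fingers, x is the direction in which the jaws open and shut, and the axes are right-handed (so a half turn about z gives the same grasp; the last joint's range is limited). The gripper opens to 95 mm and grips with 3 to 60 N. Pads are 20 mm wide; open, the fingers measure 119 mm over their backs; the gripper's body (75 mm by 180 mm) begins 59 mm behind the grasp point.
Start: joints at [-1.252, 0.124, 1.65, -0, 1.367, -0.083], TCP at [0.254, -0.598, 0.215] pointing down, gripper open.
Joint ranges: [-2.61, 2.61], [-1.02, 2.33], [0.03, 2.71], [-1.35, 4.49], [0.32, 2.68], [-2.91, 2.91]. Speed limits (rad/s): [2.57, 2.57, 3.14, 3.14, 3.14, 3.14].

## Interface

Orientations are given as [roll, pitch, yaw] about the fixed x, y, z axes, in that order (R = Rz(yaw) Ry(pitch) Rx(roll)).
In Python, from cell import env gives the robot as it stands.
- The arm moves only by the shell command python3 -m creep 'ROWS'. ROWS is JSON, a list of rows, each a list of 7 numbers: the opening, from 0 (shut) to 1 (fully open), then the shift along the tool's x, y, z in mm, then the turn, a rotation vector about the tool's x, y, z in degrees. A call has 1 to 5 rows; each row is the pose to reach, as a shift and turn from the pose commanded when the call began, along the tool's axes at that moment; what a row does not reach only later rows make up. A row lasts 1/10 s, in which the tool goes at most 50 mm and 8.59 degrees, less where a joint would pass 70% of its speed; a pose out of reach is approached as far as the arm can. A call with a gripper value outside its range is refused whole. The fingers move at their own pace and stop on an object; the grip force is fixed at half the most. Time passes only in rows, so rows that repeat a pose let the fingers close. It gives the time, the measured TCP pose, the force and the opening at its end, in the units of the state.
- env.sense(): the state, without advancing time (a new reading comes with each control period).
- env.get_image(name): name is "scene" or "side" or "wrist"; returns (picture, depth): 400x640x3 uint8, red, green, blue; 400x640 float32, m along the optical axis (not along the pixel's ray), 0 where there is no reading.
- env.camera_params(name): a dict with "K" (3x3 intrinsics, pixels), "rvec" (rotation vector, rad) and "tvec" (3), from world to camera coordinates, as OpenCV has them; the wrist camera has in their place "mount" (4x4, takes a point from camera to tool coordinates, whose origin is the TCP and whose axes are the tool frame's). Camera axes: x right, y down, z forward; pixel columns grow to the right and rows downward; lengths in m; the calibration is good to about 2 mm. A picture is of the moment at which its call begins: read the wrist's pose just before it. camera_params takes no time and is no camera call.
- env.close_job(): hands the job in, once; it reports no verdict.
The state is a dict: "time_s": time; "qpos": joint angles; "joint_vel": joint speeds; "joint_torque": joint torques, N m; "position": TCP position; "tcp_rot": TCP orientation; "ft_force": force on the tool from outside, world axes, zero at the start; "ft_torque": the same for the moment, N m; "width": opening from 0.0 (shut) to 1.0 (fully open).
Only numpy, scipy, OpenCV 4.12 (cv2) and the standard library are available. Lean on these libraries where they do the work, as an engineer would, in place of code of your own. Each camera call takes 0.05 s, during which the arm holds its last target. There are 200 camera calls.

## Working session

There is one attempt and no reset: what is moved stays moved. The work goes in short steps, Python scripts to look and compute and a shell command to move; the robot and the scene stay as the last step left them, time stands still between calls to the robot, and variables do not carry over. Pictures are saved under pics/ and viewed, about 8 in all and at most 12, crops included, and the job is handed in when it is done.

```bash
ls; mkdir -p pics; cat > h.py <<'E'
import numpy as np, cv2
from scipy.spatial.transform import Rotation as R
from cell import env
def grab(n,tag):
    s=env.sense(); im,d=env.get_image(n); p=env.camera_params(n)
    K=np.array(p['K'])
    if n=='wrist':
        T=np.eye(4);T[:3,:3]=R.from_euler('xyz',s['tcp_rot']).as_matrix();T[:3,3]=s['position'];T=T@np.array(p['mount'])
    else:
        C=np.eye(4);C[:3,:3]=cv2.Rodrigues(np.array(p['rvec'],float))[0];C[:3,3]=np.ravel(p['tvec']);T=np.linalg.inv(C)
    cv2.imwrite(f'pics/{tag}.png',im[:,:,::-1]); np.savez(f'pics/{tag}.npz',im=im,d=d,K=K,T=T)
    return im,d,K,T
def load(tag):
    z=np.load(f'pics/{tag}.npz'); return z['im'],z['d'],z['K'],z['T']
def ray(K,T,u,v,z):
    w=T[:3,:3]@np.linalg.solve(K,[u,v,1.]); o=T[:3,3]; return o+w*(z-o[2])/w[2]
def cloud(d,K,T):
    v,u=np.mgrid[:d.shape[0],:d.shape[1]]
    P=np.stack([(u-K[0,2])/K[0,0]*d,(v-K[1,2])/K[1,1]*d,d],-1)
    return P@T[:3,:3].T+T[:3,3]
E
python3 - <<'E'
from h import *
print(env.sense())
for n in('scene','side'):
    im,d,K,T=grab(n,n+'0'); print(n,T.round(3).tolist(),K.tolist())
a=cv2.imread('pics/scene0.png');b=cv2.imread('pics/side0.png')
E
```

```text
pics
{'time_s': 0.0, 'qpos': array([-1.25154500e+00,  1.24485844e-01,  1.65163623e+00, -4.20666520e-05,
        1.36747273e+00, -8.26198846e-02]), 'joint_vel': array([-0.00126039, -0.00011111, -0.00059439, -0.00016979, -0.00186597,
        0.00055645]), 'joint_torque': array([-5.10673672e-04, -4.17608929e+01, -3.59934711e+01,  7.74206081e-02,
        4.92327218e-02, -1.88851823e-04]), 'position': array([ 0.25399635, -0.59764426,  0.21342182]), 'tcp_rot': array([-3.14146847e+00,  1.99872634e-03, -1.16891646e+00]), 'ft_force': array([-0.40849712, -0.27815305, -0.25165381]), 'ft_torque': array([-0.02920373,  0.03366953, -0.0210257 ]), 'width': 1.0001365665453488}
scene [[-0.898, -0.256, 0.358, 0.123], [-0.439, 0.48, -0.759, 0.836], [0.022, -0.839, -0.544, 0.681], [0.0, 0.0, 0.0, 1.0]] [[422.5312468194037, 0.0, 319.25225450771535], [0.0, 422.5312468194037, 203.1234261307922], [0.0, 0.0, 1.0]]
side [[-0.886, -0.244, 0.394, 0.052], [-0.464, 0.454, -0.761, 0.939], [0.007, -0.857, -0.515, 0.727], [0.0, 0.0, 0.0, 1.0]] [[432.0581395214714, 0.0, 321.7725619622129], [0.0, 432.0581395214714, 194.88961956171596], [0.0, 0.0, 1.0]]
```

View pics/scene0.png

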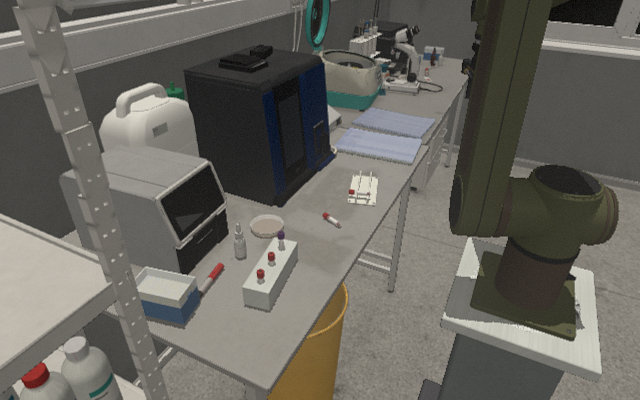

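The view shows the block around (272,275) with the tall purple-capped tube at (281,236). The loose tube is at (331,219) with its red cap to the upper left, and the rest is at (363,190) with its tube on the left. The big cabinet is behind the rest.

```bash
python3 - <<'E'
from h import *
for n in('scene0',):
    im,d,K,T=load(n); P=cloud(d,K,T)
    for u,v,z in [(281,235,.085),(271,256,.07),(261,273,.07),(326,216,.008),(338,225,.007),(363,190,.01),(352,192,.022),(349,204,0),(374,206,0),(378,177,0),(357,172,0),(267,225,.01),(239,240,.05)]:
        print(u,v,P[v,u].round(3),ray(K,T,u,v,z).round(3),im[v,u])
    hsv=cv2.cvtColor(im,cv2.COLOR_RGB2HSV)
    m=((hsv[...,0]<8)|(hsv[...,0]>172))&(hsv[...,1]>120)&(P[...,2]<.12)&(P[...,2]>-.01)
    k,l,st,c=cv2.connectedComponentsWithStats(m.astype(np.uint8))
    for i in range(1,k):
        if st[i,4]>8: print(st[i],c[i],np.median(P[l==i],0).round(3))
c=cv2.imread('pics/side0.png')
p=env.camera_params('wrist');print(np.array(p['mount']).round(3),p['K'])
E
```

```text
281 235 [0.53  0.173 0.09 ] [0.533 0.167 0.085] [66 52 69]
271 256 [0.521 0.233 0.076] [0.525 0.227 0.07 ] [109  53  48]
261 273 [0.511 0.289 0.075] [0.514 0.284 0.07 ] [134  59  55]
326 216 [ 0.519 -0.051  0.01 ] [ 0.52  -0.053  0.008] [100  57  53]
338 225 [ 0.474 -0.033  0.006] [ 0.473 -0.031  0.007] [111  94  88]
363 190 [ 0.482 -0.243  0.003] [ 0.478 -0.231  0.01 ] [218 214 196]
352 192 [ 0.495 -0.182  0.025] [ 0.496 -0.186  0.022] [127  54  50]
349 204 [ 0.491 -0.153 -0.   ] [ 0.491 -0.152  0.   ] [136 132 122]
374 206 [ 0.423 -0.183 -0.004] [ 0.421 -0.177  0.   ] [120 118 113]
378 177 [ 0.47  -0.35  -0.001] [ 0.469 -0.348  0.   ] [164 160 149]
357 172 [ 0.546 -0.355 -0.005] [ 0.543 -0.347  0.   ] [136 134 125]
267 225 [0.638 0.067 0.014] [0.641 0.062 0.01 ] [160 150 135]
239 240 [0.636 0.193 0.051] [0.637 0.192 0.05 ] [126 123 117]
[349 190   5   4  20] [351.  191.5] [ 0.499 -0.183  0.025]
[323 213   6   5  18] [324.83333333 214.72222222] [ 0.523 -0.052  0.012]
[268 252   6   9  42] [270.5952381  256.11904762] [0.523 0.231 0.073]
[209 263  14  18 108] [216.07407407 270.75      ] [0.646 0.273 0.013]
[257 269   7   9  44] [259.88636364 273.61363636] [0.514 0.29  0.074]
[ 25 365  21  15  71] [ 35.15492958 371.66197183] [ 0.788  0.626 -0.009]
[[ 1.    -0.     0.001 -0.   ]
 [-0.     0.97   0.242 -0.068]
 [-0.001 -0.242  0.97  -0.169]
 [ 0.     0.     0.     1.   ]] [[292.79197577   0.         324.52916191]
 [  0.         292.79197577 203.46019531]
 [  0.           0.           1.        ]]
```

View pics/side0.png

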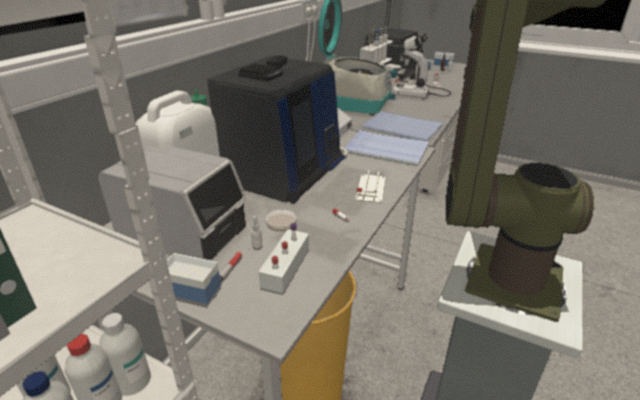

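The side view is much like the scene view, so it only confirms the layout. From the scene view: loose tube about (0.465,-0.03) to (0.525,-0.055), rest about (0.483,-0.255) with yaw about 0.28, tall tube about (0.532,0.17). Next is a wrist-camera look from above.

```bash
cat >> h.py <<'E'
def go(pos,Rt):
    s=env.sense(); R0=R.from_euler('xyz',s['tcp_rot'])
    if np.isscalar(Rt): Rt=R.from_euler('xyz',[np.pi,0,Rt])
    print('now',s['time_s'],s['position'].round(4),np.degrees(s['tcp_rot']).round(2),'F',s['ft_force'].round(1),'w',round(s['width'],3))
    print('shift',(R0.inv().apply(np.array(pos)-s['position'])*1e3).round(1),'turn',np.degrees((R0.inv()*Rt).as_rotvec()).round(2))
E
python3 -c "
from h import *
go([.42,-.12,.27],1.12)"
```

```text
now 0.1 [ 0.254  -0.5977  0.2135] [-1.7999e+02  1.0000e-01 -6.6980e+01] F [0.4 0.2 0.3] w 0.996
shift [-374.8 -339.6  -55.7] turn [-1.2000e-01  5.0000e-02 -1.3115e+02]
```

```bash
python3 -m creep '[[0.5,-35,-30,-55,0,0,-8.5],[0.5,-70,-62,-55,0,0,-17],[0.5,-105,-95,-55,0,0,-25.5],[0.5,-140,-128,-55,0,0,-34],[0.5,-175,-160,-55,0,0,-42.5]]'; python3 -c "
from h import *
go([.42,-.12,.27],1.12)"
```

```text
time_s: 0.6
position: [0.3309, -0.3792, 0.2694]
tcp_rot: [-3.141, -0.0, -0.422]
ft_force: [1.3, 0.0, 0.2]
width: 0.637
now 0.6 [ 0.3309 -0.3792  0.2694] [-179.98   -0.    -24.17] F [1.3 0.  0.2] w 0.637
shift [ -24.8 -272.9   -0.5] turn [-1.000e-02 -2.000e-02 -8.834e+01]
```

```bash
python3 -m creep '[[0.5,-2,-30,0,0,0,-8.5],[0.5,-5,-60,0,0,0,-17],[0.5,-8,-90,0,0,0,-25.5],[0.5,-11,-120,0,0,0,-34],[0.5,-14,-150,0,0,0,-42.5]]'; python3 -c "
from h import *
go([.42,-.12,.27],1.12)"
```

```text
time_s: 1.1
position: [0.3801, -0.2374, 0.2692]
tcp_rot: [-3.141, 0.0, 0.32]
ft_force: [0.0, -0.2, 0.2]
width: 0.502
now 1.1 [ 0.3801 -0.2374  0.2692] [-1.7997e+02  2.0000e-02  1.8360e+01] F [ 0.  -0.2  0.2] w 0.502
shift [ 74.9 -98.8  -0.8] turn [-3.000e-02  0.000e+00 -4.581e+01]
```

```bash
python3 -m creep '[[0.3,18,-25,-1,0,0,-8.5],[0.3,37,-50,-1,0,0,-17],[0.3,55,-75,-1,0,0,-25.5],[0.3,75,-99,-1,0,0,-34],[0.3,75,-99,-1,0,0,-42.5]]'; python3 -m creep '[[0.3,0,0,0,0,0,-3],[0.3,0,0,0,0,0,-3]]'; python3 -c "
from h import *
go([.42,-.12,.27],1.12)
grab('wrist','w1')"
```

```text
time_s: 1.6
position: [0.4213, -0.1186, 0.2702]
tcp_rot: [-3.141, -0.001, 1.067]
ft_force: [-0.0, -0.2, 0.1]
width: 0.302
time_s: 1.8
position: [0.4206, -0.1209, 0.2702]
tcp_rot: [-3.141, 0.0, 1.109]
ft_force: [-0.4, -0.1, 0.6]
width: 0.303
now 1.8 [ 0.4206 -0.1209  0.2702] [-179.95    0.     63.56] F [-0.4 -0.1  0.6] w 0.303
shift [ 0.6 -1.   0.2] turn [-0.05  0.   -0.62]
```

View pics/w1.png

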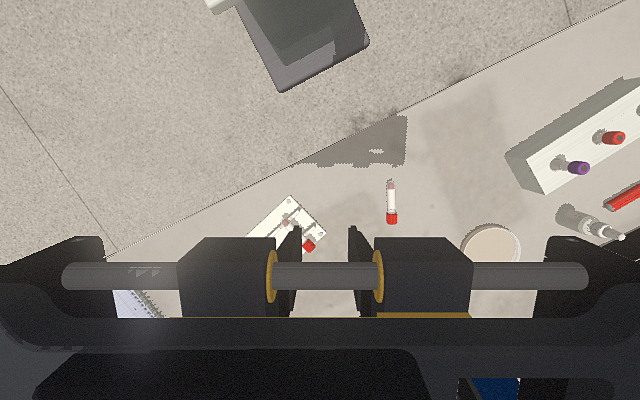

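The wrist picture shows the loose tube at (391,180–224) with its red cap lowest at (391,218). The tall purple tube is at about (575,167). The rest is partly hidden behind the gripper at (290,220), and its resting cap is at (308,246).

```bash
python3 - <<'E'
from h import *
im,d,K,T=load('w1'); P=cloud(d,K,T)
b=im[60:140,400:500]; 
print('bench z',[P[v,u].round(4).tolist() for v,u in((185,430),(215,430),(200,370))])
hsv=cv2.cvtColor(im,cv2.COLOR_RGB2HSV)
red=((hsv[...,0]<8)|(hsv[...,0]>172))&(hsv[...,1]>120)
k,l,st,c=cv2.connectedComponentsWithStats(red.astype(np.uint8))
for i in range(1,k):
    if st[i,4]>15: print('red',st[i],c[i].round(1),ray(K,T,*c[i],.008).round(4),np.median(P[l==i],0).round(4))
# loose tube by height
roi=np.zeros(d.shape,bool); roi[165:235,372:412]=1
m=roi&(P[...,2]>.005)&(P[...,2]<.03)
v,u=np.nonzero(m); Q=np.array([ray(K,T,a,b_,.0075)[:2] for a,b_ in zip(u,v)])
(cx,cy),(w,h),a=cv2.minAreaRect((Q*1e3).astype(np.float32)); print('rect',cx,cy,w,h,a,len(u), P[m][:,2].max())
cap=Q[red[v,u]].mean(0); mid=Q.mean(0); dr=cap-mid; print('cap',cap,'dir',np.degrees(np.arctan2(dr[1],dr[0])))
w_,V=np.linalg.eigh(np.cov(Q.T)); ax=V[:,1]*np.sign(V[:,1]@dr); print('pca',np.degrees(np.arctan2(ax[1],ax[0])))
t=(Q-mid)@ax; print('ends',mid+ax*t.min(),mid+ax*t.max(),(t.max()-t.min()))
for s in(-1,0,1): 
  pass
m2=(P[...,2]>.015)&(P[...,2]<.035)&(P[...,1]<-.1)&(P[...,1]>-.4)
cv2.imwrite('pics/w1c.png',cv2.resize(im[150:260,230:440,::-1],None,fx=3.8,fy=3.8,interpolation=cv2.INTER_CUBIC))
pur=(hsv[...,0]>120)&(hsv[...,0]<150)&(hsv[...,1]>80)&(np.arange(640)>500)
v,u=np.nonzero(pur); print('purple',u.mean(),v.mean(),np.median(P[pur],0),ray(K,T,u.mean(),v.mean(),.085))
E
```

```text
bench z [[0.5041, 0.0174, -0.0016], [0.5488, -0.0001, -0.0019], [0.4846, -0.0745, -0.001]]
red [602 131  23  14 221] [612.4 137.5] [0.553  0.2753 0.008 ] [0.5236 0.2194 0.0743]
red [607 184  33  27 382] [625.3 197.3] [0.6498 0.2723 0.008 ] [0.6462 0.2677 0.0137]
red [386 213  11  12 108] [391.2 218.4] [ 0.523  -0.0575  0.008 ] [ 0.5211 -0.0582  0.0141]
red [302 239  13  14 108] [308.6 245.6] [ 0.5062 -0.1918  0.008 ] [ 0.4999 -0.1867  0.0277]
rect 499.7998962402344 -47.87822723388672 15.38187313079834 69.17485046386719 66.93209075927734 390 0.016675079049304986
cap [ 0.52330708 -0.0574316 ] dir -22.05820856646808
pca -21.83937541699837
ends [ 0.4676651  -0.03503549] [ 0.53194599 -0.06079727] 0.0692510063902644
purple 570.004 301.848 [ 0.46984847 -0.05890383  0.35671913] [0.71143618 0.10748237 0.085     ]
```

View pics/w1c.png

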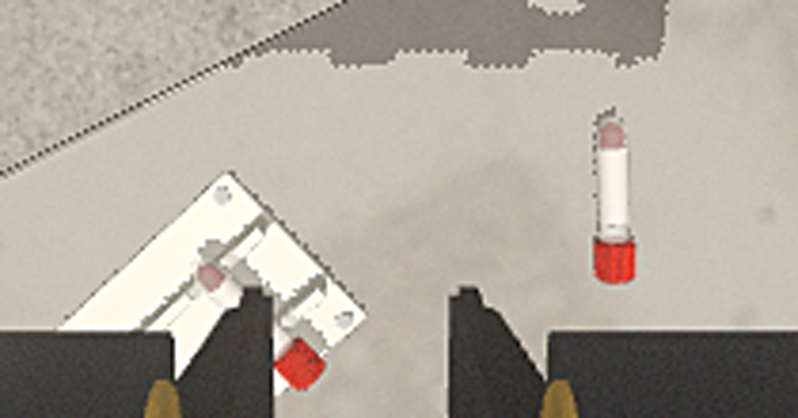

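The crop shows the loose tube's bottom at (610,110) and its cap at (614,262). Its length measures 69 mm (68 expected) at -21.9°, which agrees with the scene camera. Next I move above the body.

```bash
python3 -c "
from h import *
go([.4927,-.045,.05],np.radians(68.1))"
```

```text
now 1.85 [ 0.4206 -0.1212  0.2702] [-179.96    0.     63.47] F [-0.1  0.3 -0.6] w 0.302
shift [100.4  30.6 220.2] turn [-0.04 -0.   -4.63]
```

```bash
python3 -m creep '[[0.4,20,6,44,0,0,-4.6],[0.4,40,12,88,0,0,-4.6],[0.4,60,18,132,0,0,-4.6],[0.4,80,24,176,0,0,-4.6],[0.4,100.4,30.6,212,0,0,-4.6]]';python3 -m creep '[[0.4,0,0,0,0,0,0],[0.4,0,0,0,0,0,0]]'; python3 - <<'E'
from h import *
go([.4927,-.045,.05],np.radians(68.1))
im,d,K,T=grab('wrist','w2')
cv2.imwrite('pics/w2c.png',im[:,:,::-1])
P=cloud(d,K,T)
m=(P[...,2]>.005)&(P[...,2]<.025)&(abs(P[...,0]-.5)<.06)&(abs(P[...,1]+.048)<.04)
v,u=np.nonzero(m); Q=np.array([ray(K,T,a,b,.0075)[:2] for a,b in zip(u,v)])*1e3
print(cv2.minAreaRect(Q.astype(np.float32)),len(Q))
E
```

```text
time_s: 2.35
position: [0.4921, -0.0446, 0.0559]
tcp_rot: [-3.14, 0.0, 1.187]
ft_force: [0.3, -0.4, 0.1]
width: 0.4
time_s: 2.55
position: [0.4924, -0.0452, 0.0581]
tcp_rot: [-3.139, 0.001, 1.189]
ft_force: [-0.8, -0.6, 1.0]
width: 0.4
now 2.55 [ 0.4924 -0.0452  0.0581] [-1.7987e+02  4.0000e-02  6.8110e+01] F [-0.8 -0.6  1. ] w 0.4
shift [0.4 0.2 8.1] turn [-0.13  0.04  0.01]
((496.60174560546875, -46.278656005859375), (15.463390350341797, 61.9671516418457), 68.13970184326172) 1234
```

View pics/w2.png

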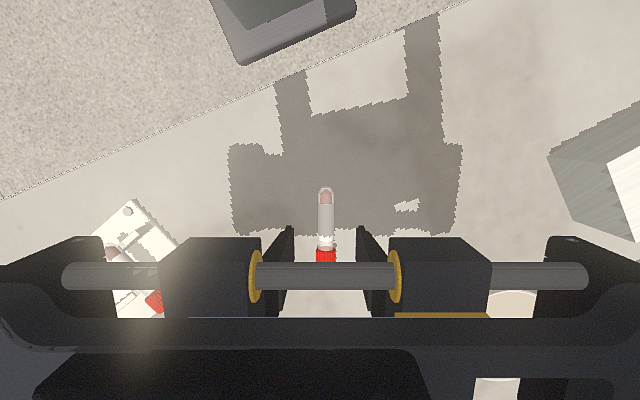

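The tube (column 326) sits centred between the fingers (290 and 360) and its angle matches. I'll descend and close.

```bash
python3 -m creep '[[0.4,0.4,0.2,25,0,0,0],[0.4,0.4,0.2,45,0,0,0],[0.4,0.4,0.2,54,0,0,0],[0.4,0.4,0.2,54,0,0,0],[0.4,0.4,0.2,54,0,0,0]]'
```

```text
time_s: 3.1
position: [0.4945, -0.0455, 0.0064]
tcp_rot: [3.139, -0.001, 1.188]
ft_force: [-0.2, 0.8, 0.9]
width: 0.399
```

```bash
python3 -m creep '[[0.4,0,-1,2,0,0,0],[0.4,0,-1,3,0,0,0],[0,0,-1,3,0,0,0],[0,0,-1,3,0,0,0],[0,0,-1,3,0,0,0]]';python3 -m creep '[[0,0,0,0,0,0,0],[0,0,0,0,0,0,0],[0,0,0,0,0,0,0]]'
```

```text
time_s: 3.6
position: [0.4924, -0.0445, 0.0017]
tcp_rot: [3.141, 0.0, 1.189]
ft_force: [0.2, 0.2, 0.2]
width: 0.204
time_s: 3.9
position: [0.4924, -0.0445, 0.0017]
tcp_rot: [3.142, -0.0, 1.189]
ft_force: [-0.0, -0.0, 0.9]
width: 0.129
```

Closed at 12.3 mm, so the tube is gripped. I'll lift and go over the rest to measure it.

```bash
python3 -m creep '[[0,0,0,-20,0,0,0],[0,0,0,-60,0,0,0],[0,0,0,-110,0,0,0],[0,0,0,-160,0,0,0],[0,0,0,-200,0,0,0]]'; python3 -c "
from h import *
go([.49,-.255,.22],np.radians(106))"
```

```text
time_s: 4.4
position: [0.4928, -0.0446, 0.2049]
tcp_rot: [3.139, -0.001, 1.189]
ft_force: [1.0, 0.3, -0.4]
width: 0.123
now 4.4 [ 0.4928 -0.0446  0.2049] [ 1.7984e+02 -3.0000e-02  6.8120e+01] F [ 1.   0.3 -0.4] w 0.123
shift [-196.3   75.8  -15. ] turn [ 1.700e-01  2.000e-02 -3.788e+01]
```

```bash
python3 -m creep '[[0,-40,15,-15,0,0,-7.6],[0,-80,30,-15,0,0,-15.2],[0,-120,45,-15,0,0,-22.7],[0,-160,60,-15,0,0,-30.3],[0,-196,76,-15,0,0,-37.9]]'; python3 -m creep '[[0,0,0,0,0,0,0],[0,0,0,0,0,0,0]]'; python3 - <<'E'
from h import *
go([.49,-.255,.22],np.radians(106))
grab('wrist','w3')
E
```

```text
time_s: 4.9
position: [0.4893, -0.2565, 0.2167]
tcp_rot: [3.142, 0.0, 1.855]
ft_force: [0.9, 0.5, -0.3]
width: 0.13
time_s: 5.1
position: [0.4895, -0.2551, 0.2162]
tcp_rot: [-3.141, -0.001, 1.848]
ft_force: [-0.5, 0.8, -1.4]
width: 0.128
now 5.1 [ 0.4895 -0.2551  0.2162] [-1.7997e+02 -7.0000e-02  1.0586e+02] F [-0.5  0.8 -1.4] w 0.128
shift [-0.   0.5 -3.8] turn [-0.03 -0.07 -0.14]
```

View pics/w3.png

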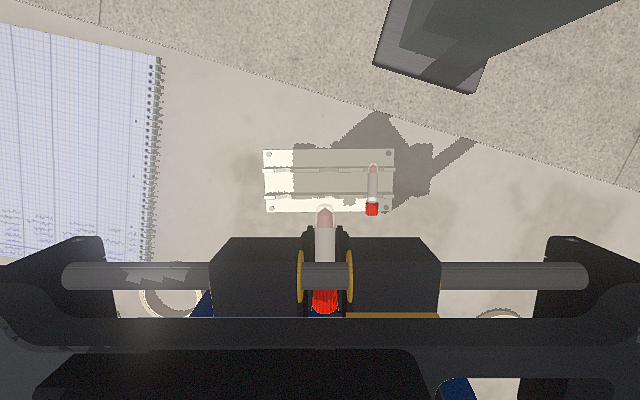

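The rest is seen whole at columns 263–394 and rows 149–213. Rails are at rows ~167 and ~198, and the resting tube is at column 372 with its cap at row 209. The held tube is straight in the fingers at column 325.

```bash
python3 - <<'E'
from h import *
im,d,K,T=load('w3'); P=cloud(d,K,T)
roi=np.zeros(d.shape,bool); roi[140:222,250:405]=1; roi[203:,303:350]=0
b=P[225:232,255:285].reshape(-1,3);print('bench z',b[:,2].mean(),P[140:145,260:400,2].mean())
b2=(P[140:145,260:400,2].mean()+b[:,2].mean())/2
z=P[...,2]-b2
rail=roi&(z>.018)&(z<.03)
base=roi&(z>.002)&(z<.03)
v,u=np.nonzero(base);Q=np.array([ray(K,T,a,c,.005)[:2] for a,c in zip(u,v)])*1e3
r=cv2.minAreaRect(Q.astype(np.float32));print('depth base rect',r)
# colour: bright white
hsv=cv2.cvtColor(im,cv2.COLOR_RGB2HSV)
print('plate corners rays z=5mm')
for uv in((263.5,149.5),(394,149),(393.5,213),(264,213)): print(uv,ray(K,T,*uv,.005).round(4))
k,l,st,c=cv2.connectedComponentsWithStats(rail.astype(np.uint8))
for i in range(1,k):
    if st[i,4]>25: 
        v,u=np.nonzero(l==i);Q=np.array([ray(K,T,a,c_,.024)[:2] for a,c_ in zip(u,v)])*1e3
        print(st[i],cv2.minAreaRect(Q.astype(np.float32)),P[l==i].mean(0).round(4))
red=((hsv[...,0]<8)|(hsv[...,0]>172))&(hsv[...,1]>120)&roi
v,u=np.nonzero(red);print('rest cap',u.mean(),v.mean(),ray(K,T,u.mean(),v.mean(),.024).round(4))
cv2.imwrite('pics/w3c.png',cv2.resize(im[140:220,255:405,::-1],None,fx=5,fy=5,interpolation=cv2.INTER_CUBIC))
im,d,K,T=load('scene0')
cv2.imwrite('pics/s0c.png',cv2.resize(im[160:220,330:390,::-1],None,fx=8,fy=8,interpolation=cv2.INTER_CUBIC))
E
```

```text
bench z -0.000514626380568665 0.0020195631835404123
depth base rect ((487.277099609375, -250.16152954101562), (89.13937377929688, 173.297607421875), 16.403165817260742)
plate corners rays z=5mm
(263.5, 149.5) [ 0.4684 -0.3423  0.005 ]
(394, 149) [ 0.4221 -0.1817  0.005 ]
(393.5, 213) [ 0.5029 -0.1544  0.005 ]
(264, 213) [ 0.5506 -0.3226  0.005 ]
[333 162  63  54 985] ((479.7402648925781, -207.05914306640625), (67.813232421875, 76.74055480957031), 15.847493171691895) [ 0.4758 -0.2028  0.0245]
[262 168  18   5  73] ((488.2136535644531, -324.92547607421875), (4.959159851074219, 21.141496658325195), 15.853042602539062) [ 0.4889 -0.3249  0.0221]
[289 168  35   5 157] ((476.2030334472656, -282.6302795410156), (4.959589958190918, 41.99755859375), 15.85307788848877) [ 0.4765 -0.2833  0.022 ]
[264 195  18   5  70] ((520.8749389648438, -314.6042175292969), (5.188263416290283, 21.622528076171875), 15.84994888305664) [ 0.521  -0.3155  0.0219]
[291 194  34   5 133] ((507.5337829589844, -272.3582458496094), (5.1799702644348145, 41.79957580566406), 15.850051879882812) [ 0.5085 -0.2721  0.0223]
rest cap 371.4594594594595 208.68243243243242 [ 0.5012 -0.1894  0.024 ]
```

View pics/w3c.png

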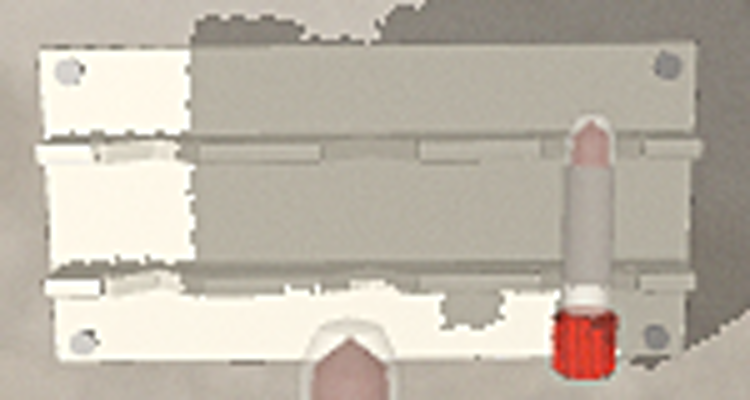

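The rest's yaw is 15.9°, and the mid notch is at (0.485,-0.251). Rails, plate corners and resting cap agree on that within 2 mm. I'll lower over notch_mid.

```bash
python3 -c "
from h import *
go([.4848,-.2509,.05],np.radians(105.9))"
```

```text
now 5.15 [ 0.4896 -0.2543  0.2163] [-1.7998e+02 -6.0000e-02  1.0594e+02] F [ 0.4 -0.6  0.6] w 0.126
shift [  4.5  -3.6 166.3] turn [-0.02 -0.06  0.04]
```

```bash
python3 -m creep '[[0,4.5,-3.6,40,0,0,0],[0,4.5,-3.6,80,0,0,0],[0,4.5,-3.6,120,0,0,0],[0,4.5,-3.6,150,0,0,0],[0,4.5,-3.6,166,0,0,0]]';python3 -m creep '[[0,0,0,0,0,0,0],[0,0,0,0,0,0,0],[0,0,0,0,0,0,0]]'; python3 - <<'E'
from h import *
go([.4848,-.2509,.0175],np.radians(105.9))
grab('wrist','w4')
im,d,K,T=load('w4')
cv2.imwrite('pics/w4c.png',cv2.resize(im[90:300,200:450,::-1],None,fx=2.8,fy=2.8,interpolation=cv2.INTER_CUBIC))
E
```

```text
time_s: 5.65
position: [0.4835, -0.2487, 0.0474]
tcp_rot: [-3.138, -0.004, 1.852]
ft_force: [0.0, 0.2, 1.0]
width: 0.126
time_s: 5.95
position: [0.4868, -0.2521, 0.0531]
tcp_rot: [3.139, 0.003, 1.851]
ft_force: [0.1, -0.6, -0.1]
width: 0.124
now 5.95 [ 0.4868 -0.2521  0.0531] [179.84   0.18 106.04] F [ 0.1 -0.6 -0.1] w 0.124
shift [ 1.8 -1.7 35.6] turn [0.16 0.18 0.14]
```

View pics/w4c.png

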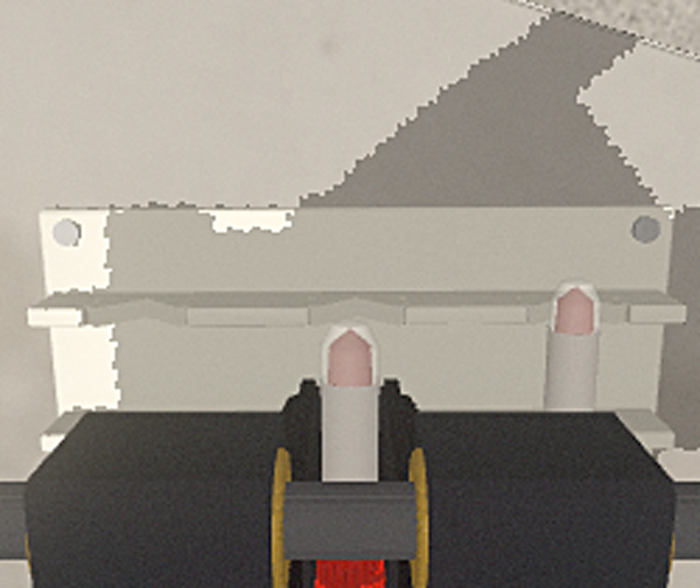

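The notch centre (crop column 356) is about 1.8 mm to tool +x of the tube (350), which matches the computed shift. I'll descend with that correction.

```bash
python3 -m creep '[[0,1.8,-1.7,8,0,0,0],[0,1.8,-1.7,16,0,0,0],[0,1.8,-1.7,24,0,0,0],[0,1.8,-1.7,30,0,0,0],[0,1.8,-1.7,30,0,0,0]]';python3 -m creep '[[0,0,0,0,0,0,0],[0,0,0,0,0,0,0],[0,0,0,0,0,0,0]]'; python3 -c "
from h import *
go([.4848,-.2509,.0175],np.radians(105.9))"
```

```text
time_s: 6.5
position: [0.4824, -0.2498, 0.0194]
tcp_rot: [-3.14, -0.001, 1.85]
ft_force: [-0.7, -0.1, -0.1]
width: 0.124
time_s: 6.8
position: [0.4832, -0.2502, 0.0209]
tcp_rot: [3.141, 0.0, 1.85]
ft_force: [0.1, -0.4, 0.1]
width: 0.125
now 6.8 [ 0.4832 -0.2502  0.0209] [1.7999e+02 2.0000e-02 1.0602e+02] F [ 0.1 -0.4  0.1] w 0.125
shift [-1.1  1.4  3.4] turn [0.01 0.02 0.12]
```

```bash
python3 -m creep '[[0,-0.5,0.8,1.5,0,0,0],[0,-0.5,0.8,3,0,0,0],[0,-0.5,0.8,3,0,0,0],[0,-0.5,0.8,3,0,0,0]]'; python3 -c "
from h import *
go([.4848,-.2509,.0165],np.radians(105.9))"
```

```text
time_s: 7.2
position: [0.4841, -0.2505, 0.0177]
tcp_rot: [3.141, 0.0, 1.85]
ft_force: [0.9, 0.5, -0.3]
width: 0.125
now 7.2 [ 0.4841 -0.2505  0.0177] [1.7999e+02 2.0000e-02 1.0602e+02] F [ 0.9  0.5 -0.3] w 0.125
shift [-0.6  0.6  1.2] turn [0.01 0.02 0.12]
```

```bash
python3 -m creep '[[0,0,0,1,0,0,0],[0,0,0,1,0,0,0],[0.17,0,0,1,0,0,0],[0.2,0,0,1,0,0,0],[0.3,0,0,1,0,0,0]]';python3 -m creep '[[0.3,0,0,0,0,0,0],[0.3,0,0,-5,0,0,0],[0.3,0,0,-40,0,0,0],[0.3,0,0,-90,0,0,0],[0.3,0,0,-140,0,0,0]]'; python3 -m creep '[[0.3,0,0,-40,0,0,0],[0.3,0,25,-60,0,0,0],[0.3,0,25,-60,0,0,0]]';  python3 - <<'E'
from h import *
go([.4848,-.2509,.0175],np.radians(105.9))
im,d,K,T=grab('wrist','w5')
cv2.imwrite('pics/w5c.png',cv2.resize(im[130:270,230:430,::-1],None,fx=3.5,fy=3.5,interpolation=cv2.INTER_CUBIC))
E
```

```text
time_s: 7.7
position: [0.4835, -0.2501, 0.0162]
tcp_rot: [-3.141, -0.001, 1.85]
ft_force: [-0.5, 0.8, -0.2]
width: 0.234
time_s: 8.2
position: [0.4832, -0.2499, 0.1577]
tcp_rot: [-3.14, -0.001, 1.85]
ft_force: [-0.7, -0.5, 0.4]
width: 0.302
time_s: 8.5
position: [0.5112, -0.2442, 0.2221]
tcp_rot: [3.135, 0.006, 1.852]
ft_force: [-0.5, 0.2, 0.2]
width: 0.302
now 8.5 [ 0.5112 -0.2442  0.2221] [179.61   0.37 106.1 ] F [-0.5  0.2  0.2] w 0.302
shift [  2.2 -28.6 204.4] turn [0.39 0.37 0.2 ]
```

View pics/w5c.png

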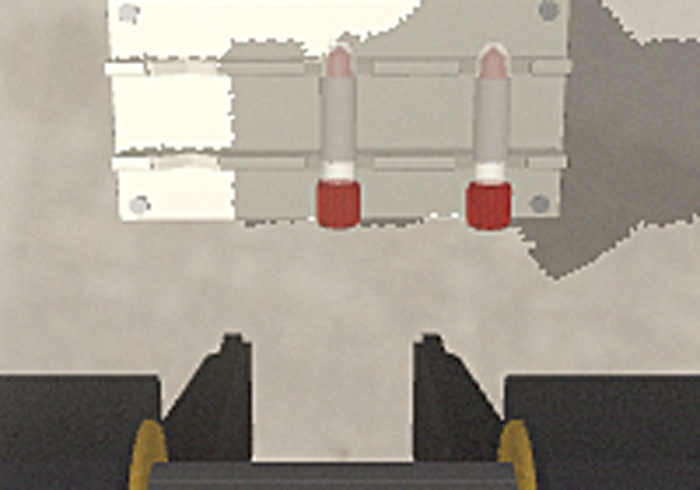

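The loose tube lies in the middle pair at crop column 338, parallel to the resting one (column 490). Caps are on the same side and bottoms level. Now over to the block.

```bash
python3 -c "
from h import *
go([.525,.165,.25],np.radians(98))"
```

```text
now 8.55 [ 0.5091 -0.2437  0.2188] [1.7987e+02 1.6000e-01 1.0609e+02] F [-0.2 -0.5 -0.6] w 0.3
shift [388.2 128.6 -32. ] turn [0.15 0.15 8.09]
```

```bash
python3 -m creep '[[0.3,40,13,-32,0,0,0],[0.3,85,28,-32,0,0,2],[0.3,130,43,-32,0,0,4],[0.3,175,58,-32,0,0,6],[0.3,220,73,-32,0,0,8]]';python3 -c "
from h import *
go([.525,.165,.25],np.radians(98))"
```

```text
time_s: 9.05
position: [0.5155, -0.0104, 0.246]
tcp_rot: [-3.137, -0.001, 1.709]
ft_force: [0.7, 1.2, -0.4]
width: 0.299
now 9.05 [ 0.5155 -0.0104  0.246 ] [-1.7976e+02 -5.0000e-02  9.7900e+01] F [ 0.7  1.2 -0.4] w 0.299
shift [172.5  33.5  -4. ] turn [-0.24 -0.05 -0.1 ]
```

```bash
python3 -m creep '[[0.3,43,8,-4,0,0,0],[0.3,86,16,-4,0,0,0],[0.3,130,25,-4,0,0,0],[0.3,172,33,-4,0,0,0],[0.3,172,33,-4,0,0,0]]';python3 -m creep '[[0.3,0,0,0,0,0,0],[0.3,0,0,0,0,0,0],[0.3,0,0,0,0,0,0]]'; python3 - <<'E'
from h import *
go([.525,.165,.25],np.radians(98))
im,d,K,T=grab('wrist','w6'); P=cloud(d,K,T)
hsv=cv2.cvtColor(im,cv2.COLOR_RGB2HSV)
red=((hsv[...,0]<8)|(hsv[...,0]>172))&(hsv[...,1]>120)
pur=(hsv[...,0]>120)&(hsv[...,0]<165)&(hsv[...,1]>60)&(P[...,2]<.12)
for nm,m,z in(('red',red,.078),('pur',pur,.093)):
    k,l,st,c=cv2.connectedComponentsWithStats(m.astype(np.uint8))
    for i in range(1,k):
        if st[i,4]>60:
            q=l==i; zt=np.percentile(P[q][:,2],95); top=q&(P[...,2]>zt-.006)
            v,u=np.nonzero(top); print(nm,st[i],'top',u.mean().round(1),v.mean().round(1),ray(K,T,u.mean(),v.mean(),z).round(4),P[top].mean(0).round(4))
m=(P[...,2]>.04)&(P[...,2]<.056)&(P[...,0]<.6)
k,l,st,c=cv2.connectedComponentsWithStats(m.astype(np.uint8)); i=1+st[1:,4].argmax(); v,u=np.nonzero(l==i)
Q=np.array([ray(K,T,a,b,.05)[:2] for a,b in zip(u,v)])*1e3; print('block',st[i],cv2.minAreaRect(Q.astype(np.float32)))
E
```

```text
time_s: 9.55
position: [0.5242, 0.1663, 0.2497]
tcp_rot: [-3.137, -0.001, 1.716]
ft_force: [-0.7, -0.3, -0.7]
width: 0.301
time_s: 9.85
position: [0.5258, 0.1616, 0.2519]
tcp_rot: [-3.14, 0.0, 1.709]
ft_force: [0.9, 1.1, 0.4]
width: 0.301
now 9.85 [0.5258 0.1616 0.2519] [-1.7993e+02  2.0000e-02  9.7910e+01] F [0.9 1.1 0.4] w 0.301
shift [ 3.5 -0.4  1.9] turn [-0.07  0.02 -0.09]
red [ 56 120  18  14 173] top 62.5 126.3 [ 0.4951 -0.1432  0.078 ] [ 0.5004 -0.1865  0.0278]
red [ 15 126  20  13 198] top 22.5 132.3 [ 0.508  -0.1889  0.078 ] [ 0.5148 -0.2366  0.0301]
red [417 187  16  14 128] top 425.0 194.4 [0.5157 0.2816 0.078 ] [0.516  0.2822 0.0764]
red [369 188  14  14 120] top 375.8 195.2 [0.5248 0.2233 0.078 ] [0.5244 0.2228 0.08  ]
pur [321 192  13  15 109] top 326.8 199.6 [0.5348 0.1652 0.093 ] [0.535  0.1653 0.0921]
block [ 303  167  142   49 5840] ((525.5635375976562, 224.240966796875), (61.09817886352539, 179.61549377441406), 9.194780349731445)
```

View pics/w6.png

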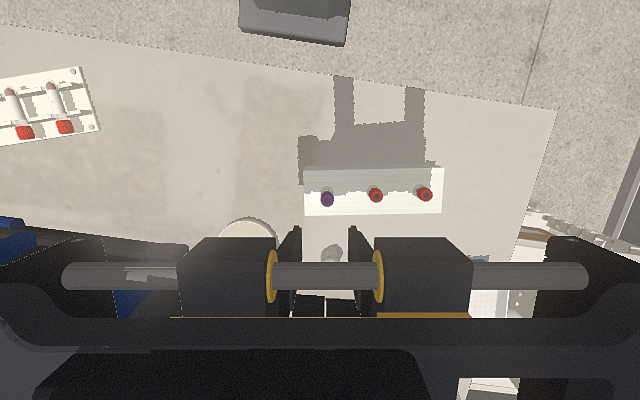

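The purple cap at (327,199) is the tall tube. Its top is at (0.535, 0.165, 0.092), and the block fit (61 x 180 mm, 9.2°) puts that bore at (0.535,0.165). The placed tube is still in the rest at the left.

```bash
python3 -c "
from h import *
go([.535,.165,.11],np.radians(99.2))"
```

```text
now 9.9 [0.526  0.1617 0.2522] [-1.7996e+02  1.0000e-02  9.7910e+01] F [-0.   0.1 -0.3] w 0.299
shift [  2.1   9.5 142.2] turn [-0.04  0.01 -1.29]
```

```bash
python3 -m creep '[[0.35,2,9.5,35,0,0,-1.3],[0.35,2,9.5,75,0,0,-1.3],[0.35,2,9.5,110,0,0,-1.3],[0.35,2,9.5,135,0,0,-1.3],[0.35,2,9.5,140,0,0,-1.3]]';python3 -m creep '[[0.35,0,0,0,0,0,0],[0.35,0,0,0,0,0,0],[0.35,0,0,0,0,0,0],[0.35,0,0,0,0,0,0],[0.35,0,0,0,0,0,0]]'; python3 - <<'E'
from h import *
go([.535,.165,.066],np.radians(99.2))
im,d,K,T=grab('wrist','w7'); P=cloud(d,K,T)
hsv=cv2.cvtColor(im,cv2.COLOR_RGB2HSV)
pur=(hsv[...,0]>120)&(hsv[...,0]<165)&(hsv[...,1]>60)&(P[...,2]<.12)
v,u=np.nonzero(pur); print(len(u),u.mean(),u.min(),u.max(),v.mean(),P[pur].mean(0),ray(K,T,(u.min()+u.max())/2,v.mean(),.09))
E
```

```text
time_s: 10.4
position: [0.5327, 0.1648, 0.1086]
tcp_rot: [-3.134, 0.0, 1.732]
ft_force: [0.1, 0.2, -0.6]
width: 0.352
time_s: 10.9
position: [0.5358, 0.1665, 0.1138]
tcp_rot: [3.14, -0.0, 1.734]
ft_force: [0.2, 0.8, -0.1]
width: 0.351
now 10.9 [0.5358 0.1665 0.1138] [179.89  -0.    99.33] F [ 0.2  0.8 -0.1] w 0.351
shift [-1.4 -1.1 47.8] turn [ 0.11 -0.    0.13]
373 323.0563002680965 312 334 227.1823056300268 [0.53344872 0.16500806 0.08988112] [0.53345726 0.16496839 0.09      ]
```

```bash
python3 -m creep '[[0.35,-1.2,-1.5,15,0,0,0],[0.35,-1.2,-1.5,30,0,0,0],[0.35,-1.2,-1.5,42,0,0,0],[0.35,-1.2,-1.5,47,0,0,0],[0.35,-1.2,-1.5,47,0,0,0]]';python3 -m creep '[[0.35,0,0,0,0,0,0],[0.35,0,0,0,0,0,0],[0.35,0,0,0,0,0,0]]'; python3 -c "
from h import *
go([.534,.165,.066],np.radians(99.2))"
```

```text
time_s: 11.45
position: [0.5327, 0.1647, 0.0637]
tcp_rot: [-3.138, 0.0, 1.733]
ft_force: [-0.1, -0.1, 0.4]
width: 0.349
time_s: 11.75
position: [0.5345, 0.1651, 0.0664]
tcp_rot: [3.14, -0.0, 1.734]
ft_force: [0.1, -0.1, 0.1]
width: 0.348
now 11.75 [0.5345 0.1651 0.0664] [179.92  -0.    99.32] F [ 0.1 -0.1  0.1] w 0.348
shift [ 0.  -0.5  0.4] turn [ 0.08 -0.    0.12]
```

```bash
python3 -m creep '[[0,0,0,0,0,0,0],[0,0,0,0,0,0,0],[0,0,0,0,0,0,0],[0,0,0,0,0,0,0],[0,0,0,0,0,0,0]]';python3 -m creep '[[0,0,0,-6,0,0,0],[0,0,0,-14,0,0,0],[0,0,0,-24,0,0,0],[0,0,0,-36,0,0,0],[0,0,0,-50,0,0,0]]'
```

```text
time_s: 12.25
position: [0.534, 0.165, 0.0658]
tcp_rot: [3.141, -0.0, 1.733]
ft_force: [0.7, 0.2, 1.5]
width: 0.162
time_s: 12.75
position: [0.5339, 0.1649, 0.1169]
tcp_rot: [3.141, -0.0, 1.733]
ft_force: [-0.3, -1.0, 0.3]
width: 0.16
```

Gripped at 15.2 mm on the 16 mm cap. I'll lift well clear before tilting.

```bash
python3 -m creep '[[0,0,0,-20,0,0,0],[0,0,0,-50,0,0,0],[0,0,0,-85,0,0,0],[0,0,0,-125,0,0,0],[0,0,0,-160,0,0,0]]';python3 -m creep '[[0,0,0,0,-8,0,0],[0,0,0,0,-16,0,0],[0,0,0,0,-24,0,0],[0,0,0,0,-32,0,0],[0,0,0,0,-40,0,0]]'; python3 -m creep '[[0,0,0,0,-4,0,0],[0,0,0,0,-5,0,0],[0,0,0,0,-5,0,0],[0,0,0,0,-5,0,0],[0,0,0,0,-5,0,0]]';python3 - <<'E'
from h import *
go([.534,.165,.27],np.radians(99.2))
s=env.sense();Rm=R.from_euler('xyz',s['tcp_rot']).as_matrix();print('tilt',np.degrees(np.arccos(-Rm[2,2])),'low end',s['position']+Rm[:,2]*.0555,s['qpos'].round(2))
im,d,K,T=grab('scene','s8')
a=cv2.resize(im[150:310,180:400,::-1],None,fx=2.5,fy=2.5,interpolation=cv2.INTER_CUBIC)
im,d,K,T=grab('wrist','w8'); b=cv2.resize(im[100:300,200:450,::-1],(250,200))
a[:200,-250:]=b
cv2.imwrite('pics/s8c.png',a)
E
```

```text
time_s: 13.25
position: [0.534, 0.1649, 0.2791]
tcp_rot: [3.139, -0.0, 1.734]
ft_force: [-0.2, 0.5, -0.9]
width: 0.159
time_s: 13.75
position: [0.534, 0.165, 0.2783]
tcp_rot: [2.435, -0.0, 1.734]
ft_force: [-0.0, 0.2, -0.9]
width: 0.159
time_s: 14.25
position: [0.5348, 0.165, 0.2771]
tcp_rot: [2.355, -0.0, 1.733]
ft_force: [0.3, -0.4, -0.5]
width: 0.159
now 14.25 [0.5348 0.165  0.2771] [134.96  -0.    99.31] F [ 0.3 -0.4 -0.5] w 0.159
shift [ 0.1 -5.6  4.5] turn [45.04 -0.05  0.1 ]
tilt 45.04213694611071 low end [0.57352489 0.17137352 0.23787997] [ 0.23 -0.59  2.28 -0.07  0.67 -1.47]
```

View pics/s8c.png

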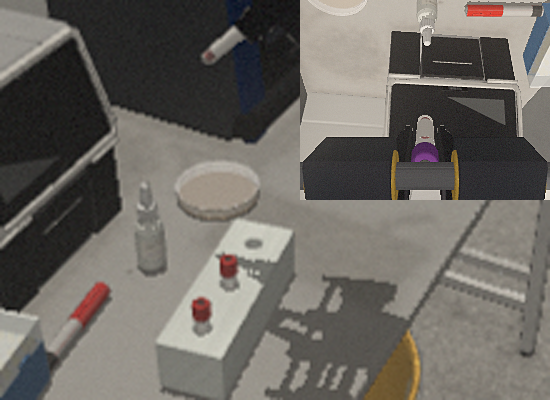

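The tall tube is out and held tilted, with its bottom at crop (210,57) and the bore at (254,243) empty. The two short tubes, dropper and dish are standing as before. I'll do one numeric check of the tube's own tilt and the rest, then hand in.

```bash
python3 - <<'E'
from h import *
im,d,K,T=load('s8'); P=cloud(d,K,T)
m=(abs(P[...,0]-.57)<.05)&(abs(P[...,1]-.17)<.03)&(P[...,2]>.225)&(P[...,2]<.275)&(im.min(-1)>90)
Q=P[m]; w,V=np.linalg.eigh(np.cov(Q.T)); print(len(Q),'axis',V[:,2].round(2),'tilt',np.degrees(np.arccos(abs(V[2,2]))).round(1),'min z',Q[:,2].min().round(3))
hsv=cv2.cvtColor(im,cv2.COLOR_RGB2HSV);red=((hsv[...,0]<8)|(hsv[...,0]>172))&(hsv[...,1]>110)&(P[...,2]<.12)&(P[...,2]>.005)
k,l,st,c=cv2.connectedComponentsWithStats(red.astype(np.uint8))
for i in range(1,k):
    if st[i,4]>8: print('red',np.median(P[l==i],0).round(3))
s=env.sense();print(s['time_s'],s['joint_vel'].round(3),s['width'])
E
```

```text
73 axis [-0.72 -0.12  0.68] tilt 47.1 min z 0.242
red [ 0.515 -0.237  0.025]
red [ 0.498 -0.183  0.024]
red [0.523 0.23  0.074]
red [0.646 0.274 0.014]
red [0.513 0.29  0.074]
14.35 [-0.    -0.     0.008  0.001 -0.003  0.001] 0.1657072096739131
```

```bash
python3 -c "
from h import *
print(env.close_job())"
```

```text
the job is handed in; nothing more can be done
None
```

Both steps are done and the job is handed in, at about 14.4 s of the 50 s allowed.

- **Short tube:** The loose tube lies in the middle notch pair of the rest, let go. Its cap points the same way as the resting tube's, and the wrist picture shows the two parallel with their bottoms level.
- **Tall tube:** I drew it straight up out of its bore and leaned it over only once it was clear of the block. At hand-in it was held still, cap end up, at 45.0° by the tool and 47.1° by the scene camera's depth. Its lower end is about 24 cm above the bench.
- **Everything else:** In the last scene-camera check, the resting tube and the two short block tubes measured within 1–2 mm of where they started. The dropper and dish I checked only by eye, and they look undisturbed.
- **Forces:** The wrist readings after each move stayed around 1–2 N.

The only disagreement was that 2° tilt difference, which I put down to noise in a coarse depth fit.

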